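# Tug-test three docked sample cases and snap the loose lid shut

### The job

One of the three docked sample cases has a lid whose catch has not taken, though all look shut. Going from the robot's left to its right, tug each lid up by its grip fin; the loose one will come up, so lift it clear and let it stand ajar until all three have been tugged. Then press that lid down until it snaps fully shut, leaving all three lids shut and the other things on the bench where they are.

Things in the scene. Friction and masses are not known exactly. Their poses are not given: they have to be found in the camera images.
- lid_left (a joint): left case's lid, hinged along its upper edge, on the robot's side. rad: 0 fully shut, grows as the front edge rises, at most 0.5. Left is +y, as seen from the robot. Caught: tugged up it stops dead at about 0.02 rad (2 mm at the grip) and drops shut when let go. Not caught: also starts at 0 and looks the same, but comes up easily (some 3 to 6 N).
- grip_left (a point): black grip fin on the grey lid near its front edge: 46 mm long (x), 14 mm thick (y, the way to pinch it), 42 mm high. This point: its middle, 24 mm above the lid, 18 mm below the fin's top, the hinge line lies 110 mm up x and 36 mm down z from it. Axes turn with the lid: z out of the lid (shut: leaning 30 degrees from vertical away from the robot), x up the slope towards the robot.
- dock_left: white slanted dock, 170 x 166 mm, fixed, with a grey sample case (140 x 110 x 57 mm) fixed in it; origin under its centre, x towards the robot. Across it, on posts 150 mm apart, runs a light bar (24 mm deep, 16 mm high) 130 mm above the grip point and 20 mm nearer the robot: come to the fin with the gripper leaning away from the robot, along the fin's z.
- lid_middle (a joint): middle case's lid, hinged along its upper edge, on the robot's side. rad: 0 fully shut, grows as the front edge rises, at most 0.5. Like the left one. An uncaught lid raised past about 0.09 rad (10 mm at the grip) frees its spring catch; let go, it then sinks to stand ajar on the catch at about 0.16 rad.
- grip_middle (a point): grip fin of the middle lid, as grip_left
- dock_middle: the middle dock, same as the left
- lid_right (a joint): right case's lid, hinged along its upper edge, on the robot's side. rad: 0 fully shut, grows as the front edge rises, at most 0.5. Like the left one. Ajar, it snaps shut when its grip is pressed down towards the case with about 5 to 7 N. An uncaught lid let go below 0.09 rad falls shut, still uncaught: pressing it then does nothing.
- grip_right (a point): grip fin of the right lid, as grip_left
- dock_right: the right dock, same as the left
- rack_orange_c (a point): orange tube rack with three tubes, 200 x 85 x 55 mm, a bystander standing loose on the bench; this point is its centre
- rack_blue_c (a point): blue tube rack with two tubes, 210 x 90 x 70 mm, a bystander standing loose on the bench; this point is its centre
- timer_c (a point): small white bench timer, 26 x 62 x 50 mm, a bystander standing loose on the bench; this point is its centre
- tip_box_c (a point): white box of yellow pipette tips, 75 x 110 x 57 mm, a bystander standing loose on the bench; this point is its centre
- reagent_c (a point): round amber jar, 52 mm across, 110 mm high, a bystander standing loose on the bench; this point is its centre
- cassette_c (a point): flat white test cassette, 35 x 110 x 9 mm, a bystander standing loose on the bench; this point is its centre

How it is judged:
On the way, in this order (a step that is already met when the one before it is completed fails the run):
1. the left lid has been tugged up to the end of its play or beyond (value of joint lid_left above 0.011 rad), for 0.1 s.
2. then the middle lid has been tugged up likewise (value of joint lid_middle above 0.011 rad), for 0.1 s.
3. then the right lid is tugged up likewise while the loose lid, whichever it is, stands ajar (over 0.10 rad) (value of joint lid_right above 0.011 rad and value of joint any of lid_left, lid_middle, lid_right above 0.1 rad), for 0.1 s.
At the end, for the whole second after the job is handed in: all three lids are shut and at rest: each within 0.035 rad of fully shut (the freed catch holds the loose lid at about 0.16 rad until it has snapped) (value of joint each of lid_left, lid_middle, lid_right below 0.035 rad and velocity of joint each of lid_left, lid_middle, lid_right below 0.05 rad/s); the robot touches nothing.
It fails at once if a bystander on the bench has been shifted by more than 40 mm (distance of any of rack_orange_c, rack_blue_c, timer_c, tip_box_c, reagent_c, cassette_c from where it was at the start of the episode above 0.04 m).
It also fails if it takes over 72 s, if anything falls off the work surface, if the arm or the gripper's body presses on something with over 40 N, if the wrist force passes 120 N, or if a joint passes its speed limit or range.

### The arm

A 6-joint arm with a two-finger parallel gripper is mounted at the origin on the work surface. World frame = base frame: x ahead of the robot, y to its left, z up, the work surface at z = 0. Lengths are in m, angles in rad, forces in N, time in s.
With the tool pointing down it reaches from about 0.3 to 0.85 m from the base axis. Payload 5.4 kg.
Tool frame: the origin (TCP) lies midway between the tips of the shut fingers; the grasp point (between the pads) lies 19 mm behind it; z points along the fingers, y is the line along which they close (so a half turn about z gives the same grasp; the last joint's range is limited). The gripper opens to 85 mm and grips with 20 to 120 N. Pads are 22 mm wide; open, the fingers measure 114 mm over their backs; the gripper's body (76 mm by 85 mm) begins 54 mm behind the grasp point. The pads swing forward as they close: fully open they stand 13 mm farther back than shut.
Start: joints at [-1.39, 0.158, 1.597, -0, 1.386, -0.21], TCP at [0.219, -0.532, 0.231] pointing down, gripper open.
Joint ranges: [-2.91, 2.91], [-0.94, 2.29], [0.18, 2.7], [-1.29, 4.43], [0.17, 2.64], [-3, 3]. Speed limits (rad/s): [2.57, 2.57, 3.14, 3.14, 3.14, 3.14].

### API

Orientations are given as a unit quaternion [x, y, z, w].
In Python, from workcell import bot, kin, viewer gives the robot as it stands. Calls block until the motion is done:
- bot.movep(position, orientation): joint-space move of the TCP to a pose.
- bot.line_to(position, speed=0.15, frame=None): straight line of the TCP; frame=None keeps the orientation; speed is the mean speed in m/s.
- bot.movej(angles): joint-space move.
- bot.release() and bot.clamp(effort=None): open the fingers fully, or close them until they stop; effort is the grip in N (None keeps the last).
- bot.dwell(seconds).
- kin.inverse_kinematics(position, orientation): joint angles nearest the present ones, or None.
- bot.observe(): the state.
- viewer.capture(name): name is "scene" or "top" or "wrist"; returns the picture (400x640x3 uint8, red, green, blue); there is no depth.
- viewer.calibration(name): a dict with "fx", "fy", "cx", "cy" (pixels), "dist_coeffs" ([k1, k2, p1, p2, k3] as OpenCV has them; the pictures are not rectified), "world_to_cam" (4x4, takes a point from world to camera coordinates). Camera axes: x right, y up, looking along -z (the intrinsics and any distortion apply to the point x, -y, -z); pixel columns grow to the right and rows downward; lengths in m; the calibration is good to about 2 mm. A picture is of the moment at which its call begins: read the wrist's pose just before it. calibration takes no time and is no camera call; for the wrist camera it gives the pose at the moment of the call.
A pose or a line that the arm cannot do raises bot.Unreachable and nothing moves.
- bot.sign_off(): hands the job in; it is judged then, once.
Trained networks look in the newest picture that a camera, given by its name, has taken for a name from the list of things; names that differ only in an ending like _2 or _b are one class to them, and where a whole thing is asked for, a point or a joint stands for the part that bears it (a point fixed in the world has none). Each returns a list of dicts, best first, with "score" (0 to 1); they miss things now and then, are a little off and sometimes report something else, mostly with a low value. They report only what shows in the picture. A call takes as long as a camera call.
- viewer.search_frame(camera, target): "location" ([x, y, z] in m, in world coordinates, good to about 4 mm: the middle of the surface that is visible of it).
The state is a dict: "time_s": time; "qpos": joint angles; "qd": joint speeds; "joint_efforts": joint torques, N m; "tcp_pos": TCP position; "ee_rot": TCP orientation; "contact_force": force on the tool from outside, world axes, zero at the start; "torque": the same for the moment, N m; "width": finger opening in m; "finger_force": force on a finger pad.
Only numpy, scipy, OpenCV 4.12 (cv2) and the standard library are available. Lean on these libraries where they do the work, as an engineer would, in place of code of your own. Each camera call takes 0.05 s, during which the arm holds its last target. There are 200 camera calls.

## Working session

There is one attempt and no reset: what is moved stays moved. The work goes in short steps, each a Python script; the robot and the scene stay as the last script left them, time stands still between calls to the robot, and variables do not carry over. Pictures are saved under pics/ and viewed, at most 10 in all, crops included, and the job is handed in when it is done.

```bash
mkdir -p pics; ls
python3 - <<'E'
from workcell import bot,kin,viewer
import cv2,numpy as np
for c in ("scene","top"):
    im=viewer.capture(c); cv2.imwrite(f"pics/{c}0.png",im[:,:,::-1])
    K=viewer.calibration(c); print(c,K["fx"],K["cx"],K["cy"],K["dist_coeffs"]); print(np.round(K["world_to_cam"],3).tolist())
    for t in ("grip_left","dock_left","rack_orange_c","rack_blue_c","timer_c","tip_box_c","reagent_c","cassette_c"):
        print(t,[(round(d["score"],2),np.round(d["location"],3).tolist()) for d in viewer.search_frame(c,t)[:5]])
print(bot.observe())
E
```

```text
pics
scene 432.0263474949717 318.83227656125985 209.32643083088473 [0.04142329 0.         0.         0.         0.        ]
[[0.551, 0.834, -0.021, -0.313], [-0.499, 0.35, 0.793, 0.209], [0.669, -0.427, 0.609, -1.755], [0.0, 0.0, 0.0, 1.0]]
grip_left []
dock_left [(0.87, [0.467, 0.215, 0.102])]
rack_orange_c [(0.93, [0.531, 0.444, 0.053]), (0.2, [0.486, -0.008, 0.119])]
rack_blue_c [(0.75, [0.452, -0.466, 0.072]), (0.36, [0.513, -0.265, 0.116])]
timer_c [(0.83, [0.739, 0.103, 0.033])]
tip_box_c [(0.83, [0.738, -0.131, 0.044])]
reagent_c [(0.84, [0.619, -0.412, 0.075])]
cassette_c [(0.69, [0.78, 0.001, 0.006])]
top 439.4347026052955 325.2104899806429 196.80339058159595 [-0.04574822  0.          0.          0.          0.        ]
[[0.025, -1.0, 0.002, -0.023], [0.992, 0.025, 0.123, -0.591], [-0.123, -0.001, 0.992, -1.453], [0.0, 0.0, 0.0, 1.0]]
grip_left [(0.72, [0.452, 0.249, 0.131]), (0.37, [0.432, 0.236, 0.13]), (0.19, [0.776, 0.004, 0.008])]
dock_left [(0.71, [0.435, 0.236, 0.127])]
rack_orange_c [(0.92, [0.51, 0.456, 0.056])]
rack_blue_c [(0.81, [0.398, -0.453, 0.07]), (0.63, [0.
[... 334 characters left out ...]
os': array([-1.39011072e+00,  1.58356334e-01,  1.59699288e+00, -1.35745793e-05,
        1.38617909e+00, -2.10151257e-01]), 'qd': array([ 3.52325256e-03, -2.41519296e-05,  9.60983266e-04,  7.86793710e-04,
       -1.13869430e-03,  2.29532630e-03]), 'joint_efforts': array([-3.46158631e-04, -3.96017861e+01, -3.31702352e+01, -1.40809193e-04,
        5.88411622e-04, -9.97470949e-06]), 'tcp_pos': array([ 0.21900176, -0.53165542,  0.23132727]), 'ee_rot': array([ 9.80966263e-01,  1.94178244e-01, -7.14532667e-06,  3.20765274e-05]), 'contact_force': array([-0.76109446,  0.35754718,  0.01615759]), 'torque': array([-0.00066425,  0.00960615,  0.0346428 ]), 'finger_force': 0.0, 'width': 0.0850176921454986}
```

View pics/scene0.png

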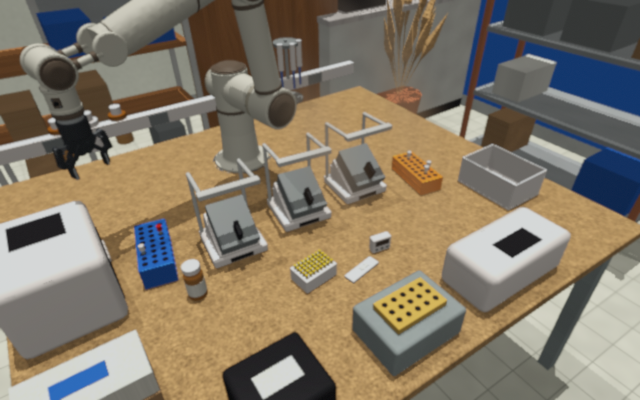

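View pics/top0.png

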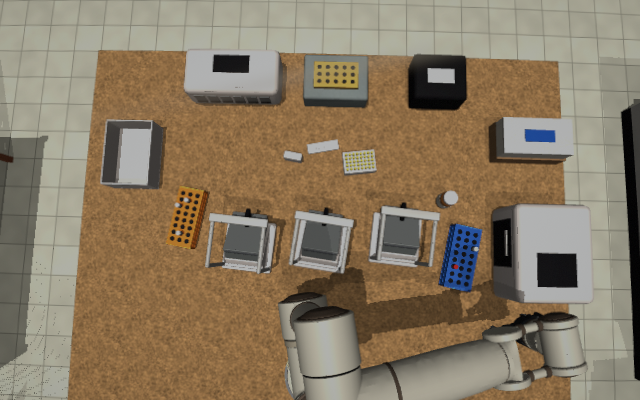

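Run:
```python
from workcell import bot,kin,viewer
import numpy as np
for c in ("scene","top"):
    for t in ("grip_middle","dock_middle","lid_middle","grip_right","dock_right","lid_right","lid_left"):
        print(c,t,[(round(d["score"],2),np.round(d["location"],3).tolist()) for d in viewer.search_frame(c,t)[:5]])
```

```text
scene grip_middle [(0.57, [0.482, -0.012, 0.121])]
scene dock_middle [(0.61, [0.488, -0.026, 0.108])]
scene lid_middle [(0.58, [0.481, -0.01, 0.119])]
scene grip_right [(0.63, [0.505, -0.257, 0.12])]
scene dock_right [(0.77, [0.514, -0.263, 0.116]), (0.37, [0.451, -0.466, 0.074])]
scene lid_right [(0.65, [0.504, -0.258, 0.117]), (0.65, [0.618, -0.411, 0.076]), (0.29, [0.473, 0.233, 0.117])]
scene lid_left [(0.66, [0.475, 0.235, 0.116])]
top grip_middle [(0.86, [0.458, 0.002, 0.135])]
top dock_middle [(0.86, [0.442, 0.006, 0.132])]
top lid_middle [(0.8, [0.456, -0.001, 0.133])]
top grip_right [(0.57, [0.479, -0.248, 0.135]), (0.5, [0.51, 0.457, 0.059])]
top dock_right [(0.62, [0.465, -0.244, 0.129])]
top lid_right [(0.56, [0.482, -0.246, 0.129]), (0.36, [0.51, 0.457, 0.055])]
top lid_left [(0.68, [0.448, 0.245, 0.13])]
```

The scene view shows three docks, with black fins at about (366,168), (307,196) and (238,231). In the top view the fins peek out beyond the bars at about (247,213), (324,211) and (403,209), and the docks are slightly yawed. I'll triangulate these roughly, then take close wrist views.

```bash
cat > h.py <<'E'
from workcell import bot,kin,viewer
import numpy as np,cv2
from scipy.spatial.transform import Rotation as R
from scipy.optimize import least_squares
F=np.diag([1,-1,-1.])
def cam(c):
    K=viewer.calibration(c); return dict(A=np.array([[K["fx"],0,K["cx"]],[0,K["fy"],K["cy"]],[0,0,1.]]),d=np.array(K["dist_coeffs"],float),T=np.array(K["world_to_cam"]))
def proj(K,P):
    P=np.atleast_2d(P).astype(float); Rm=F@K["T"][:3,:3]; t=F@K["T"][:3,3]
    return cv2.projectPoints(P,cv2.Rodrigues(Rm)[0],t,K["A"],K["d"])[0][:,0]
def tri(obs): # [(K,(u,v))..]
    f=lambda p:np.concatenate([proj(K,p)[0]-uv for K,uv in obs])
    s=least_squares(f,[.5,0,.1]); return s.x,np.abs(s.fun).max()
def frame(yaw,th=0):
    """fin frame: columns x(up slope to robot), y, z(out); yaw 0 = dock x along -world x"""
    z=np.array([.5,0,.866025]); x=np.array([-.866025,0,.5]); y=np.cross(z,x)
    return R.from_euler('z',yaw)*R.from_matrix(np.c_[x,y,z])*R.from_euler('y',th)
def tool(fr,flip=False):
    m=fr.as_matrix(); t=R.from_matrix(np.c_[-m[:,0],m[:,1],-m[:,2]]) # tool z=-fin z, y along fin y
    return (t*R.from_euler('z',np.pi) if flip else t).as_quat()
E
python3 - <<'E'
from h import *
s,t=cam("scene"),cam("top")
for a,b in (((366,168),(247,213)),((307,196),(324,211)),((238,231),(403,209))): print(tri([(s,a),(t,b)]))
o=bot.observe(); w=viewer.calibration("wrist"); W=np.linalg.inv(w["world_to_cam"])
r=R.from_quat(o["ee_rot"]); print("cam in tool",r.inv().apply(W[:3,3]-o["tcp_pos"]).round(3),(r.inv().as_matrix()@W[:3,:3]).round(2).tolist(),w["fx"],w["dist_coeffs"])
for P in ([.53,.23,.08],[.53,0,.08],[.55,-.25,.08]):
  for fl in (0,1):
    for d in (0,.02,.25):
      fr=frame(0); q=kin.inverse_kinematics(np.array(P)+fr.apply([0,0,d]),tool(fr,fl)); print(P,fl,d,None if q is None else np.round(q,2))
E
```

```text
(array([0.51813043, 0.23158985, 0.13324685]), np.float64(2.2572658086364754))
(array([ 0.53237128, -0.01041619,  0.12733934]), np.float64(1.7063175643425552))
(array([ 0.54931108, -0.25636683,  0.11837557]), np.float64(0.44293500899311766))
cam in tool [ 0.079 -0.    -0.142] [[-0.0, 0.95, 0.31], [1.0, 0.0, -0.0], [-0.0, 0.31, -0.95]] 312.9549398004052 [-0.03249348  0.          0.          0.          0.        ]
[0.53, 0.23, 0.08] 0 0 [0.16 0.71 1.26 0.08 1.69 1.72]
[0.53, 0.23, 0.08] 0 0.02 [0.16 0.71 1.22 0.08 1.73 1.72]
[0.53, 0.23, 0.08] 0 0.25 [0.13 0.94 0.47 0.09 2.25 1.74]
[0.53, 0.23, 0.08] 1 0 [ 0.16  0.71  1.26  0.08  1.69 -1.42]
[0.53, 0.23, 0.08] 1 0.02 [ 0.16  0.71  1.22  0.08  1.73 -1.42]
[0.53, 0.23, 0.08] 1 0.25 [ 0.13  0.94  0.47  0.09  2.25 -1.4 ]
[0.53, 0, 0.08] 0 0 [-0.18  0.62  1.4  -0.09  1.64  1.41]
[0.53, 0, 0.08] 0 0.02 [-0.17  0.62  1.36 -0.09  1.68  1.41]
[0.53, 0, 0.08] 0 0.25 [-0.15  0.8   0.69 -0.09  2.17  1.39]
[0.53, 0, 0.08] 1 0 [-0.18  0.62  1.4  -0.09  1.64 -1.73]
[0.53, 0, 0.08] 1 0.02 [-0.17  0.62  1.36 -0.09  1.68 -1.73]
[0.53, 0, 0.08] 1 0.25 [-0.15  0.8   0.69 -0.09  2.17 -1.75]
[0.55, -0.25, 0.08] 0 0 [-0.5   0.77  1.17 -0.24  1.67  1.1 ]
[0.55, -0.25, 0.08] 0 0.02 [-0.5   0.77  1.12 -0.24  1.71  1.1 ]
[0.55, -0.25, 0.08] 0 0.25 [-0.43  1.09  0.23 -0.28  2.29  1.  ]
[0.55, -0.25, 0.08] 1 0 [-0.5   0.77  1.17 -0.24  1.67 -2.04]
[0.55, -0.25, 0.08] 1 0.02 [-0.5   0.77  1.12 -0.24  1.71 -2.04]
[0.55, -0.25, 0.08] 1 0.25 [-0.43  1.09  0.23 -0.28  2.29 -2.14]
```

```bash
python3 - <<'E'
from h import *
bot.line_to([.3,-.5,.48],speed=.3)
fr=frame(0)
for n,P in (("right",[.549,-.256,.12]),("middle",[.532,-.01,.12]),("left",[.52,.231,.12])):
    bot.movep(np.array(P)+fr.apply([0,0,.17]),tool(fr)); bot.dwell(.1)
    K=cam("wrist"); im=viewer.capture("wrist"); cv2.imwrite(f"pics/w_{n}.png",im[:,:,::-1]); np.savez(f"w_{n}.npz",**K)
    o=bot.observe(); print(n,round(o["time_s"],2),o["tcp_pos"].round(3),o["contact_force"].round(1),proj(K,P).round(0),
     [(round(d["score"],2),np.round(d["location"],3).tolist()) for d in viewer.search_frame("wrist","grip_"+n)[:3]])
E
python3 - <<'E'
import cv2,numpy as np
L=[cv2.imread(f"pics/w_{n}.png") for n in("left","middle","right")]
print(L[0].shape)
cv2.imwrite("pics/w_left_v.png",L[0])
cv2.imwrite("pics/w_mr.png",cv2.resize(np.vstack(L[1:]),None,fx=.75,fy=.75))
E
```

```text
right 4.5 [ 0.634 -0.257  0.268] [-0.3  0.2 -0.8] [[321. 176.]] [(0.65, [0.509, -0.249, 0.12]), (0.58, [0.606, -0.402, 0.08])]
middle 5.67 [ 0.617 -0.012  0.267] [0.3 0.7 0.3] [[321. 177.]] [(0.69, [0.482, 0.0, 0.117])]
left 6.83 [0.606 0.229 0.267] [ 0.1 -0.3 -0.8] [[321. 177.]] [(0.79, [0.474, 0.247, 0.118]), (0.43, [0.484, 0.004, 0.122])]
(400, 640, 3)
```

View pics/w_left_v.png

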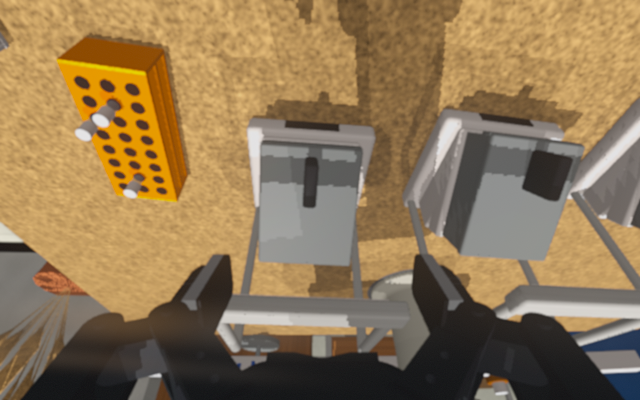

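View pics/w_mr.png

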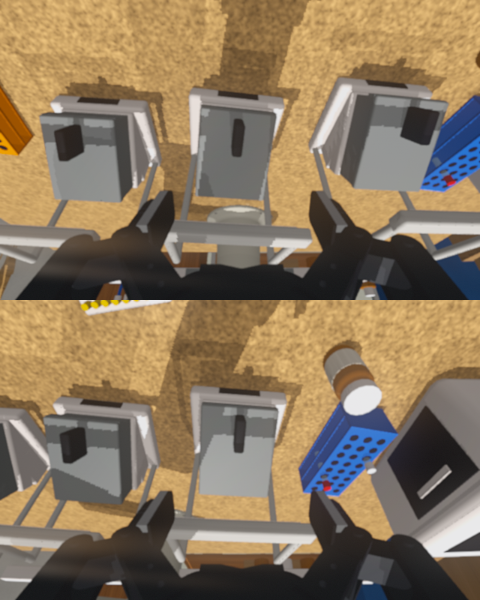

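The wrist views show each shut lid with its black fin: left at (311,182), middle at about (237,138)·4/3, right at about (238,134)·4/3. Neighbouring fins show obliquely as well. Next I segment the dark fins and fit the known fin box in all views together.

```bash
cat > fit.py <<'E'
from h import *
def box(p): 
    c=np.array([[i*.023,j*.007,k] for i in(-1,1) for j in(-1,1) for k in(-.024,.018)])
    return np.array(p[:3])+frame(p[3]).apply(c)
def mom(c):
    m=cv2.moments(c); return np.array([m["m10"]/m["m00"],m["m01"]/m["m00"],m["mu20"]/m["m00"],m["mu11"]/m["m00"],m["mu02"]/m["m00"]]),m["m00"]
def hullm(K,p): return mom(cv2.convexHull(proj(K,box(p)).astype(np.float32)))
def blob(im,K,p,th=60):
    u=proj(K,p[:3])[0]
    if not(15<u[0]<625 and 15<u[1]<250): return None
    m=(im.max(2)<th).astype(np.uint8); n,l,st,ce=cv2.connectedComponentsWithStats(m)
    A=hullm(K,p)[1]; best=None
    for i in range(1,n):
        d=np.linalg.norm(ce[i]-u)
        if .4*A<st[i,4]<1.8*A and d<35 and (best is None or d<best[0]): best=(d,i)
    if best is None: return None
    c=max(cv2.findContours((l==best[1]).astype(np.uint8),cv2.RETR_EXTERNAL,cv2.CHAIN_APPROX_NONE)[0],key=cv2.contourArea)
    h=cv2.convexHull(c); return mom(h)[0],mom(h)[1],A
def fit(p0,views):
    obs=[]
    for nm,im,K in views:
        b=blob(im,K,p0)
        if b: obs.append((nm,K,b[0])); print("  ",nm,b[0].round(1),"area",b[1],round(b[2]))
    w=np.array([1,1,.03,.03,.03])
    f=lambda p:np.concatenate([(hullm(K,p)[0]-m)*w for _,K,m in obs])
    s=least_squares(f,p0,loss="soft_l1",x_scale=[.01,.01,.01,.1],diff_step=1e-4)
    r=f(s.x).reshape(-1,5); return s.x,dict(zip([o[0] for o in obs],r.round(1).tolist()))
E
python3 - <<'E'
from fit import *
V=[]
for n in("left","middle","right"): V.append((n,cv2.imread(f"pics/w_{n}.png"),dict(np.load(f"w_{n}.npz"))))
V.append(("scene",cv2.imread("pics/scene0.png"),cam("scene")))
for n,p in (("left",[.518,.231,.125,0.01]),("middle",[.532,-.01,.125,.01]),("right",[.549,-.256,.12,.01])):
    x,r=fit(p,V); print(n,x.round(4),r)
E
```

```text
left [310.2 181.2  11.2  -9.2 183. ] area 544.0 772
   middle [ 91.9 189.2  90.3  -9.6 141.3] area 1375.5 1836
   scene [369.2 170.1   4.4   2.   10.7] area 81.0 160
left [ 0.513   0.2417  0.1183 -0.016 ] {'left': [-0.1, 0.2, 0.2, 0.2, 1.2], 'middle': [0.1, -0.2, 1.0, 0.2, 0.8], 'scene': [-0.0, 0.1, 0.2, 0.0, 0.2]}
   left [546.3 174.  126.4 -12.9 148.6] area 1654.0 2085
   middle [316.7 183.2  15.5 -11.7 178.3] area 632.0 779
   right [ 97.6 192.5  82.1 -13.1 139.1] area 1299.0 1816
   scene [308.  196.6   4.3   3.7  15.9] area 92.0 166
middle [ 0.522  -0.0057  0.118  -0.1352] {'left': [-0.2, -0.0, 0.8, -0.1, 0.7], 'middle': [0.2, -0.2, 0.2, -0.1, 1.0], 'right': [0.0, 0.2, 0.5, -0.0, 0.9], 'scene': [0.1, -0.1, 0.1, 0.0, 0.2]}
   middle [559.  166.4 137.5 -13.  157.8] area 1779.5 2111
   right [319.1 177.1  11.8  -6.3 176.2] area 552.5 754
   scene [237.7 230.7   4.2   5.   20.1] area 95.5 166
right [ 0.5447 -0.2543  0.1173  0.0044] {'middle': [-0.1, -0.5, 0.3, 0.2, 0.9], 'right': [0.1, 0.4, 0.1, 0.2, 1.4], 'scene': [-0.2, -0.2, 0.1, 0.1, 0.2]}
```

```bash
python3 - <<'E'
s=open('fit.py').read()
s=s.replace('    w=np.array([1,1,.03,.03,.03])\n    f=lambda p:np.concatenate([(hullm(K,p)[0]-m)*w for _,K,m in obs])',
'''    g=lambda m:np.array([m[0],m[1],25*np.arctan2(2*m[3],m[4]-m[2])/2])
    f=lambda p:np.concatenate([(g(hullm(K,p)[0])-g(m))*[1,1,nm!="scene"] for nm,K,m in obs])''').replace('reshape(-1,5)','reshape(-1,3)')
open('fit.py','w').write(s)
E
python3 - <<'E'
from fit import *
V=[]
for n in("left","middle","right"): V.append((n,cv2.imread(f"pics/w_{n}.png"),dict(np.load(f"w_{n}.npz"))))
V.append(("scene",cv2.imread("pics/scene0.png"),cam("scene")))
for n,p in (("left",[.518,.231,.125,0.01]),("middle",[.532,-.01,.125,.01]),("right",[.549,-.256,.12,.01])):
    x,r=fit(p,V); print(n,x.round(4).tolist(),r)
    im,K=[(i,k) for m,i,k in V if m==n][0]; im=im.copy()
    fr=frame(x[3])
    lid=[[.11-.14*0-.0,0,0]]
    rect=x[:3]+fr.apply([[a,b,-.024] for a,b in((-.03,-.055),(-.03,.055),(.11,.055),(.11,-.055))])
    cv2.polylines(im,[np.int32(proj(K,rect)*8)],True,(0,0,255),1,cv2.LINE_AA,3)
    cv2.polylines(im,[np.int32(cv2.convexHull(proj(K,box(x)).astype(np.float32))*8)],True,(0,255,0),1,cv2.LINE_AA,3)
    cv2.imwrite(f"pics/f_{n}.png",cv2.resize(im[110:290,230:400],None,fx=1.55,fy=2.2*1.55/2.2,interpolation=2))
L=[cv2.imread(f"pics/f_{n}.png") for n in("left","middle","right")]
cv2.imwrite("pics/f_all.png",np.hstack(L))
E
```

```text
left [310.2 181.2  11.2  -9.2 183. ] area 544.0 772
   middle [ 91.9 189.2  90.3  -9.6 141.3] area 1375.5 1836
   scene [369.2 170.1   4.4   2.   10.7] area 81.0 160
left [0.5125, 0.2422, 0.1178, -0.1168] {'left': [0.0, 0.2, -0.5], 'middle': [-0.0, -0.2, 0.3], 'scene': [0.0, 0.1, -0.0]}
   left [546.3 174.  126.4 -12.9 148.6] area 1654.0 2085
   middle [316.7 183.2  15.5 -11.7 178.3] area 632.0 779
   right [ 97.6 192.5  82.1 -13.1 139.1] area 1299.0 1816
   scene [308.  196.6   4.3   3.7  15.9] area 92.0 166
middle [0.5221, -0.0057, 0.1181, -0.1206] {'left': [-0.1, 0.0, -0.2], 'middle': [0.2, -0.2, -0.1], 'right': [-0.1, 0.2, 0.9], 'scene': [0.1, -0.1, -0.0]}
   middle [559.  166.4 137.5 -13.  157.8] area 1779.5 2111
   right [319.1 177.1  11.8  -6.3 176.2] area 552.5 754
   scene [237.7 230.7   4.2   5.   20.1] area 95.5 166
right [0.5453, -0.2538, 0.1179, -0.0721] {'middle': [-0.0, -0.5, 0.0], 'right': [0.1, 0.4, -0.2], 'scene': [0.0, -0.3, 0.0]}
```

View pics/f_all.png

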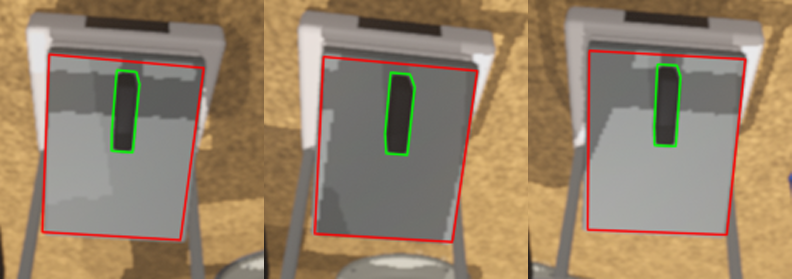

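The overlay matches the lids (red) and fins (green) within a pixel or two, and all grips sit at z≈0.118. I'll tug the left lid now.

```bash
cat > act.py <<'E'
from h import *
G={"left":[.5125,.2422,.118,-.11],"middle":[.5221,-.0057,.118,-.12],"right":[.5453,-.2538,.118,-.072]}
def tcp(n,th=0,up=0,dx=0):
    """TCP that puts grasp point 4 mm above the grip point of lid n at angle th (+up along shut z); orientation stays that of the shut lid"""
    g=G[n]; h=np.array([.11,0,-.036]); p=h+R.from_euler('y',th).apply(-h)
    return np.array(g[:3])+frame(g[3]).apply(p+[dx,0,up-.015])
def quat(n): return tool(frame(G[n][3]))
def rise(n,th): return (lambda d:d/np.linalg.norm(d))(tcp(n,th+.01)-tcp(n,th))
def st(n,msg,th=0):
    o=bot.observe(); e=frame(G[n][3]).inv().apply(o["tcp_pos"]-tcp(n,0)); f=-o["contact_force"]@rise(n,th)
    print(msg,"t",round(o["time_s"],2),"rel mm",(e*1e3).round(1),"pull",round(f,1),"F",o["contact_force"].round(1),"w",round(o["width"]*1e3,1),"ff",round(o["finger_force"],1)); return f,e
def hover(n,up=.17): bot.movep(tcp(n,0,up),quat(n))
def tug(n,effort=40):
    bot.dwell(.1); st(n,"hover"); bot.line_to(tcp(n,0,.03),speed=.15); bot.line_to(tcp(n),speed=.06); bot.dwell(.1); st(n,"down")
    bot.clamp(effort); f0,_=st(n,"clamped")
    th=0
    while th<.06:
        th+=.009; bot.line_to(tcp(n,th),speed=.02); f,_=st(n,f"th {th:.3f}",th)
        if f-f0>14: break
    loose=th>=.06 and f-f0<10
    if loose:
        bot.line_to(tcp(n,.13),speed=.04); bot.line_to(tcp(n,.21),speed=.04); bot.dwell(.1); st(n,"LOOSE lifted",.2)
    else:
        bot.dwell(.35); st(n,"caught",th); bot.line_to(tcp(n),speed=.02)
    bot.release(); st(n,"released")
    bot.line_to(tcp(n,.21 if loose else 0,.15),speed=.15); st(n,"up")
    return loose
E
python3 - <<'E'
from act import *
n="left"; hover(n); print(tug(n))
K=cam("wrist"); cv2.imwrite("pics/after_left.png",viewer.capture("wrist")[:,:,::-1]); np.savez("after_left.npz",**K)
E
```

```text
hover t 7.23 rel mm [ -0.3   0.3 171.7] pull -0.7 F [0.8 1.  0.5] w 85.5 ff 0.0
down t 9.07 rel mm [-0.2 -0.1  0.5] pull 0.6 F [-0.1 -1.  -0.6] w 85.3 ff 0.0
clamped t 9.72 rel mm [-0.   0.4  0.1] pull -1.3 F [-0.3 -1.6  1.4] w 13.5 ff 39.8
th 0.009 t 9.97 rel mm [0.1 0.4 0.4] pull 3.5 F [ 0.2 -2.  -3.6] w 13.7 ff 39.7
th 0.018 t 10.22 rel mm [0.5 0.3 1.4] pull 5.7 F [ 0.4 -3.2 -5.9] w 13.9 ff 39.5
th 0.027 t 10.47 rel mm [1.  0.3 2.8] pull 6.0 F [-2.  -4.1 -5.8] w 13.6 ff 39.5
th 0.036 t 10.72 rel mm [1.5 0.3 3.9] pull 5.0 F [-2.2 -4.8 -4.8] w 13.7 ff 39.5
th 0.045 t 10.97 rel mm [2.  0.3 4.9] pull 5.9 F [-2.1 -5.  -5.7] w 13.6 ff 39.4
th 0.054 t 11.22 rel mm [2.4 0.3 6. ] pull 5.2 F [-1.7 -5.3 -5.1] w 13.5 ff 39.5
th 0.063 t 11.47 rel mm [2.9 0.3 7. ] pull 4.7 F [-2.2 -5.7 -4.6] w 13.8 ff 39.5
LOOSE lifted t 12.29 rel mm [11.1  0.3 22.9] pull 1.6 F [-3.5 -4.4 -1.6] w 13.6 ff 39.7
released t 12.98 rel mm [10.  -0.1 22.2] pull 0.4 F [-0.2 -0.8 -0.4] w 85.5 ff 0.0
up t 14.13 rel mm [ 10.    0.  171.2] pull 0.2 F [-0.7  0.2 -0. ] w 85.2 ff 0.0
True
```

```bash
cp pics/after_left.png pics/al_view.png
python3 - <<'E'
from fit import *
import fit as ft
from act import G
im=cv2.imread("pics/after_left.png"); K=dict(np.load("after_left.npz")); g=G["left"]; h=np.array([.11,0,-.036])
for th in (0,.08,.12,.16,.2):
    c=np.array([[i*.023,j*.007,k] for i in(-1,1) for j in(-1,1) for k in(-.024,.018)])
    P=np.array(g[:3])+frame(g[3]).apply(h+R.from_euler('y',th).apply(c-h))
    m=mom(cv2.convexHull(proj(K,P).astype(np.float32))); print(th,m[0].round(1),round(m[1]))
p=np.array(g); p[:3]+=frame(g[3]).apply([.009,0,.018]); print(blob(im,K,p))
E
```

```text
0 [3.224e+02 1.707e+02 1.910e+01 1.000e-01 2.520e+02] 837
0.08 [3.225e+02 1.757e+02 2.000e+01 2.000e-01 2.888e+02] 919
0.12 [3.225e+02 1.785e+02 2.050e+01 2.000e-01 3.067e+02] 959
0.16 [3.225e+02 1.815e+02 2.090e+01 2.000e-01 3.241e+02] 998
0.2 [3.225e+02 1.847e+02 2.140e+01 2.000e-01 3.406e+02] 1035
(array([322.27516036, 180.90466711,  14.00513172,   1.39512146,
       269.68909788]), 753.5, 942.638325560838)
```

View pics/al_view.png

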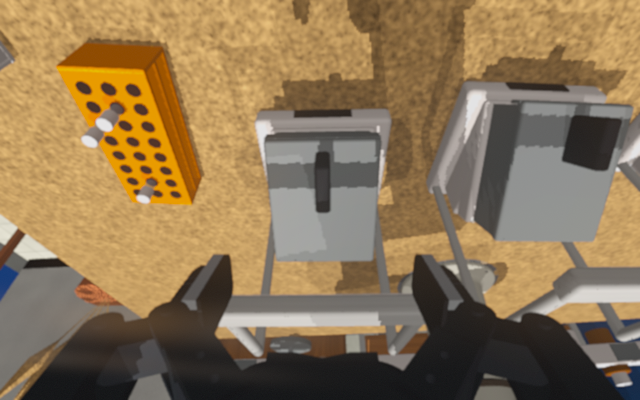

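The left fin now sits at (322,181), which matches θ≈0.155, so the lid is ajar on its catch. Next come the middle and right lids.

Run:
```python
from act import *
n="middle"; hover(n); print(tug(n))
```

```text
hover t 15.27 rel mm [  0.2  -1.9 170. ] pull -0.2 F [1.1 0.4 0. ] w 85.1 ff 0.0
down t 17.1 rel mm [-0.2  0.1  0.5] pull -0.3 F [0.1 0.6 0.3] w 85.6 ff 0.0
clamped t 17.75 rel mm [-0.   0.5  0.2] pull -1.6 F [-0.2 -3.6  1.5] w 13.2 ff 41.4
th 0.009 t 18.0 rel mm [0.1 0.5 0.6] pull 2.0 F [-0.9 -5.6 -2. ] w 13.3 ff 41.1
th 0.018 t 18.25 rel mm [0.5 0.5 1.4] pull 4.3 F [-0.7 -5.7 -4.4] w 13.5 ff 41.0
th 0.027 t 18.5 rel mm [0.8 0.5 2.3] pull 4.1 F [-1.9 -5.4 -3.9] w 13.1 ff 41.0
th 0.036 t 18.75 rel mm [1.  0.5 2.6] pull 7.6 F [-1.3 -5.3 -7.6] w 13.7 ff 40.6
th 0.045 t 19.0 rel mm [1.1 0.5 2.9] pull 10.4 F [ -0.7  -5.1 -10.5] w 13.4 ff 40.2
th 0.054 t 19.25 rel mm [1.2 0.5 3. ] pull 14.8 F [  0.2  -5.4 -15. ] w 13.5 ff 39.9
caught t 19.6 rel mm [1.2 0.5 3.1] pull 14.7 F [ -1.4  -5.6 -14.7] w 13.4 ff 39.9
released t 20.75 rel mm [ 0. -0. -0.] pull -0.3 F [-0.3  0.6  0.4] w 85.1 ff 0.0
up t 21.9 rel mm [ 1.000e-01 -1.000e-01  1.491e+02] pull 0.1 F [-0.   0.4 -0.1] w 85.6 ff 0.0
False
```

Middle is caught: it stopped at about 2.5 mm with the force rising. Now the right lid, then return to the left lid, grasp its fin at ajar height and press it down.

Run:
```python
from act import *
n="right"; hover(n); print(tug(n))
n="left"; hover(n,.19); bot.dwell(.1)
K=cam("wrist"); cv2.imwrite("pics/pre_left.png",viewer.capture("wrist")[:,:,::-1]); np.savez("pre_left.npz",**K)
st(n,"hover left")
from fit import *
im=cv2.imread("pics/pre_left.png"); g=G[n]; h=np.array([.11,0,-.036])
c=np.array([[i*.023,j*.007,k] for i in(-1,1) for j in(-1,1) for k in(-.024,.018)])
for th in (0,.12,.16,.2): print(th,mom(cv2.convexHull(proj(K,np.array(g[:3])+frame(g[3]).apply(h+R.from_euler('y',th).apply(c-h))).astype(np.float32)))[0][:2].round(1))
p=np.array(g); p[:3]+=frame(g[3]).apply([.009,0,.018]); print(blob(im,K,p))
```

```text
hover t 22.98 rel mm [ -0.2  -2.  170.3] pull -0.8 F [0.7 0.  0.7] w 85.4 ff 0.0
down t 24.81 rel mm [-0.1  0.2  0.6] pull 0.9 F [-0.9  0.1 -0.7] w 85.5 ff 0.0
clamped t 25.46 rel mm [-0.   0.6  0.2] pull -0.2 F [ 0.9 -2.9 -0. ] w 13.9 ff 39.5
th 0.009 t 25.71 rel mm [0.2 0.5 0.6] pull 3.1 F [ 1.3 -5.1 -3.5] w 13.3 ff 39.6
th 0.018 t 25.96 rel mm [0.5 0.5 1.4] pull 3.8 F [-0.3 -5.5 -3.9] w 13.5 ff 39.5
th 0.027 t 26.21 rel mm [0.8 0.5 2.2] pull 5.1 F [-0.9 -5.4 -5.1] w 13.7 ff 39.4
th 0.036 t 26.46 rel mm [1.  0.5 2.6] pull 6.3 F [ 0.2 -6.1 -6.5] w 13.7 ff 39.6
th 0.045 t 26.71 rel mm [1.1 0.5 2.8] pull 10.8 F [ -0.5  -6.5 -10.9] w 13.9 ff 39.6
th 0.054 t 26.96 rel mm [1.2 0.5 3. ] pull 13.2 F [ -0.2  -6.4 -13.4] w 13.7 ff 39.6
th 0.063 t 27.21 rel mm [1.2 0.5 3.1] pull 16.3 F [ -0.3  -8.3 -16.5] w 13.7 ff 39.7
caught t 27.56 rel mm [1.3 0.5 3.1] pull 16.4 F [  0.   -8.  -16.7] w 13.7 ff 39.7
released t 28.77 rel mm [-0. -0. -0.] pull 0.3 F [-0.3 -0.9 -0.3] w 85.4 ff 0.0
up t 29.92 rel mm [-0.000e+00 -1.000e-01  1.491e+02] pull 0.1 F [-1.  -0.   0.2] w 85.4 ff 0.0
False
hover left t 31.86 rel mm [ -0.5   1.  190.1] pull 0.2 F [ 0.1 -0.4 -0.2] w 85.4 ff 0.0
0 [321.5 176.6]
0.12 [321.5 184. ]
0.16 [321.5 186.9]
0.2 [321.4 189.9]
(array([321.28921569, 186.55718954,  10.89674644,   2.22855793,
       232.88643524]), 612.0, 821.0541026142891)
```

The right lid is caught, and the left one is still ajar at about 0.155. I'll grasp its fin and press it down along the arc.

Run:
```python
from act import *
n="left"; a=.155
bot.line_to(tcp(n,a,.03),speed=.15); bot.line_to(tcp(n,a),speed=.06); bot.clamp(40); f0,_=st(n,"clamped",a)
th=a
while th>-.06:
    th-=.0155; bot.line_to(tcp(n,th),speed=.02); f,_=st(n,f"th {th:.3f}",th)
    if f-f0<-20: break
bot.line_to(tcp(n),speed=.02)
bot.release(); st(n,"released"); bot.line_to(tcp(n,0,.17),speed=.15); bot.dwell(.2); st(n,"up")
K=cam("wrist"); im=viewer.capture("wrist")[:,:,::-1]; cv2.imwrite("pics/end_left.png",im)
from fit import *
g=G[n]; h=np.array([.11,0,-.036])
c=np.array([[i*.023,j*.007,k] for i in(-1,1) for j in(-1,1) for k in(-.024,.018)])
for t in (0,.05,.16): print(t,mom(cv2.convexHull(proj(K,np.array(g[:3])+frame(g[3]).apply(h+R.from_euler('y',t).apply(c-h))).astype(np.float32)))[0][:2].round(1))
print(blob(im,K,np.array(g)))
```

```text
clamped t 34.27 rel mm [ 6.8  0.3 16.7] pull -0.7 F [-0.1 -1.7  0.7] w 13.6 ff 40.2
th 0.140 t 34.52 rel mm [ 6.3  0.3 15.7] pull -4.5 F [ 0.7 -2.9  4.5] w 13.9 ff 41.0
th 0.124 t 34.77 rel mm [ 5.5  0.3 14.2] pull -6.1 F [ 2.  -2.4  5.9] w 13.5 ff 41.2
th 0.109 t 35.02 rel mm [ 4.6  0.3 12.7] pull -5.7 F [ 2.2 -2.9  5.5] w 13.3 ff 41.2
th 0.093 t 35.27 rel mm [ 3.8  0.3 11.1] pull -6.4 F [ 0.9 -2.9  6.3] w 13.8 ff 41.3
th 0.078 t 35.52 rel mm [3.1 0.3 9.7] pull -7.3 F [ 1.  -2.3  7.2] w 13.7 ff 41.4
th 0.062 t 35.77 rel mm [2.1 0.3 7.5] pull -4.1 F [ 2.8 -2.6  3.7] w 13.4 ff 41.3
th 0.047 t 36.02 rel mm [1.  0.3 4.8] pull -2.2 F [ 4.3 -3.1  1.5] w 13.5 ff 41.2
th 0.031 t 36.27 rel mm [-0.1  0.3  1.8] pull 3.2 F [ 5.3 -3.5 -4.3] w 13.5 ff 40.7
th 0.016 t 36.52 rel mm [-0.4  0.3  0.9] pull -1.1 F [ 4.6 -3.7  0.2] w 13.6 ff 40.9
th 0.000 t 36.77 rel mm [-0.8  0.3 -0.4] pull -0.9 F [ 4.3 -3.6 -0.1] w 13.7 ff 41.0
th -0.015 t 37.02 rel mm [-1.   0.3 -0.8] pull -7.7 F [ 4.8 -4.3  6.8] w 13.7 ff 41.5
th -0.031 t 37.27 rel mm [-1.1  0.3 -1. ] pull -12.4 F [ 2.3 -5.5 12. ] w 13.6 ff 42.2
th -0.046 t 37.52 rel mm [-1.1  0.3 -1. ] pull -20.0 F [ 3.  -7.  19.6] w 13.6 ff 42.8
th -0.062 t 37.77 rel mm [-1.2  0.3 -1.1] pull -27.4 F [ 2.1 -7.2 27.6] w 13.2 ff 43.5
released t 38.97 rel mm [ 0.  -0.1  0. ] pull -0.3 F [ 0.5 -0.8  0.2] w 85.2 ff 0.0
up t 40.45 rel mm [ 1.000e-01 -0.000e+00  1.693e+02] pull 0.1 F [-0.   0.1 -0.1] w 85.1 ff 0.0
0 [322.5 180.9]
0.05 [322.5 184.1]
0.16 [322.5 192.2]
(array([322.38216561, 180.71019108,  12.36456516,   0.43081869,
       213.83267746]), 628.0, 842.2928871787153)
```

The force fell off at about 0.07 rad, so the catch snapped. The fin now sits at its shut position (322.4,180.7 against 322.5,180.9 predicted), and the arm is clear. I'm handing in.

```bash
python3 -c "
from workcell import bot
print(bot.sign_off())"
```

```text
the job is handed in; nothing more can be done
None
```

The left lid was the loose one: it stood ajar while I tugged the middle and right lids, which were both caught, then snapped shut when pressed, and I handed the job in at about 40 s of the 72 s allowed (no verdict was returned).

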